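# Hang the bail rack on its two shelf hooks

### The arm

A 7-joint arm with a two-finger parallel gripper is mounted at the origin on the work surface. World frame = base frame: x ahead of the robot, y to its left, z up, the work surface at z = 0. Lengths are in m, angles in rad, forces in N, time in s.
With the tool pointing down it reaches from about 0.425 to 0.875 m from the base axis. Payload 8.4 kg.
Tool frame: the origin (TCP) lies midway between the tips of the shut fingers; the grasp point (between the pads) lies 19 mm behind it; z points along the fingers, y is the line along which they close (so a half turn about z gives the same grasp; the last joint's range is limited). The gripper opens to 85 mm and grips with 20 to 120 N. Pads are 22 mm wide; open, the fingers measure 114 mm over their backs; the gripper's body (76 mm by 85 mm) begins 54 mm behind the grasp point. The pads swing forward as they close: fully open they stand 13 mm farther back than shut.
Start: joints at [1.039, 0.333, 0.04, 1.465, -0.013, 1.343, -0.059], TCP at [0.273, -0.59, 0.231] pointing down, gripper open.
Joint ranges: [-2.58, 2.58], [-0.38, 2.09], [-1.3, 1.39], [0.25, 2.4], [-1.5, 4.64], [0.08, 2.09], [-2.65, 2.65]. Speed limits (rad/s): [2.22, 2.22, 2.79, 2.79, 3.14, 3.14, 3.14].

### API

Orientations are given as a rotation vector (axis times angle).
In Python, from cell import * gives the robot as it stands.
- The arm moves only by the tool carry_out, never from a script. Its argument "plan" is a list of rows, each an object with "grip": the finger opening in mm, from 0 to 85.4; "dp": the shift along the tool's x, y, z in mm, a list of three; "delta_rot": the turn, a rotation vector about the tool's x, y, z in degrees, a list of three. A call has 1 to 10 rows; each row is the pose to reach, as a shift and turn from the pose commanded when the call began, along the tool's axes at that moment; what a row does not reach only later rows make up. A row lasts 1/8 s, in which the tool goes at most 62.5 mm and 10.7 degrees, less where a joint would pass 70% of its speed; a pose out of reach is approached as far as the arm can. A call with a gripper value outside its range is refused whole. The fingers move at their own pace and stop on an object; the grip force is fixed at half the most. Time passes only in rows, so rows that repeat a pose let the fingers close. It gives the time, the measured TCP pose, the force, the opening and the grip force at its end, in the units of the state.
- read_state(): the state, without advancing time (a new reading comes with each control period).
- snapshot(name): name is "scene" or "top" or "wrist"; returns a dict with "color" (384x512x3 uint8, blue, green, red), "mtx" (3x3 intrinsics, pixels), "dist_coeffs" ([k1, k2, p1, p2, k3] as OpenCV has them; the pictures are not rectified), "rvec" (rotation vector, rad) and "tvec" (3), from world to camera coordinates, as OpenCV has them; the wrist camera has in their place "mount" (4x4, takes a point from camera to tool coordinates, whose origin is the TCP and whose axes are the flange's). Camera axes: x right, y down, z forward; pixel columns grow to the right and rows downward; lengths in m; the calibration is good to about 2 mm. A picture is of the moment at which its call begins: read the wrist's pose just before it. There is no depth.
- hand_in(): hands the job in; it is judged then, once.
Trained networks look in a picture, given as the dict that the camera call returned (one of the last four; its "shot" number tells which), for a name from the list of things; names that differ only in an ending like _2 or _b are one class to them, and where a whole thing is asked for, a point or a joint stands for the part that bears it (a point fixed in the world has none). Each returns a list of dicts, best first, with "p" (0 to 1); they miss things now and then, are a little off and sometimes report something else, mostly with a low value. They report only what shows in the picture. A call takes as long as a camera call.
- spot_in(picture, name): "centre" ([column, row] in pixels, amid what is visible of it).
The state is a dict: "clock": time; "q": joint angles; "qvel": joint speeds; "joint_torque": joint torques, N m; "tcp_pos": TCP position; "tcp_rot": TCP orientation; "wrist_force": force on the tool from outside, world axes, zero at the start; "wrist_torque": the same for the moment, N m; "opening": finger opening in m; "gripper_force": force on a finger pad.
Only numpy, scipy, OpenCV 4.12 (cv2) and the standard library are available. Lean on these libraries where they do the work, as an engineer would, in place of code of your own. Each camera call takes 0.05 s, during which the arm holds its last target. There are 200 camera calls.

### The job

Take the wide bail rack out of its slotted stand by its upright grip block and hang it by its steel bar in the two hooks on the front of the oak shelf. The hooks may not be at the same height, so lower it gently, tilting it as needed, until both hooks carry a share of its weight while you still hold it; only then let go and leave it hanging still, without shifting the other things or pressing hard on the hooks.

Things in the scene. Friction and masses are not known exactly. Their poses are not given: they have to be found in the camera images.
- shelf: Oak shelf on a low brick upstand, fixed. Origin at table height (z = 0) below the middle of the shelf's front face; +x points into the shelf, away from the robot, +y to the left hook, z up. Board 780 mm wide (y), 150 mm deep (x 0 to 150), 45 mm thick, top 230 mm above the table; brick top 248 mm.
- hook_left: Steel plate (34 wide, 62 tall) on the shelf's front face at shelf y +100 mm; origin on that face, plate centre, 200 mm above the table; axes as the shelf's. A dark hook, 12 mm wide (y), sticks out of it to -x: an upturned cradle, flat floor 8 mm thick between two upright lips 15 mm tall. Bar space between the lips: x -56 to -30 mm (centre -43). Its height is unknown: see hook_right.
- hook_right: Same as hook_left, at shelf y -100 mm. Each dark hook is clamped rigidly in its plate at its own unknown height, which is not in this pose: the top of its cradle floor lies 9 to 21 mm below the plate's origin (179 to 191 mm above the table; lip tops 194 to 206 mm). Feel or see it. Left and right differ by up to 12 mm.
- stand: Dark wooden stand, fixed on the table: base 90 x 250 x 12 mm with two 16 mm thick ribs, tops 26 mm above the table, leaving a 24 mm wide slot along its y. Origin at the centre of its underside. The rack's foot rail stands in the slot; lift the rack straight up.
- rack: Wide loose oak rack, 0.36 to 0.56 kg, symmetric. Origin under its centre; y along its width. Foot rail 294 x 20 x 20 mm, bails on it up to z 44; side posts at y +-140 (14 mm square), up to z 132; middle post 16 mm. Steel bar along y, 10 mm diameter, at z 120. Bring it from the robot's side, bar above the lips and hooks through the window under the bar, then lower.
- rack_grip (a point): Centre of the rack's grip block: 30 mm wide (y), 18 mm thick (x), 52 mm tall, z 116 to 168 mm of the rack; this point is on the rack's axis at z = 142 mm, 22 mm above the bar's centre line. Pinch it across its 30 mm width (along the rack's y) from above. Axes as the rack's.
- bar_left (a point): Point on the bar's centre line at rack y = +100 mm, z = 120 mm, which comes to lie in the left hook. Axes as the rack's.
- bar_right (a point): Point on the bar's centre line at rack y = -100 mm, z = 120 mm, which comes to lie in the right hook. Axes as the rack's.
- bowl: Bystander: white bowl holding a red ball, 120 mm across, 81 mm high, on the shelf beyond the left hook. Origin under its centre.
- clip: Bystander: steel spring clip on a foot 45 x 50 mm, holding a bail upright, 81 mm high, on the shelf beyond the right hook. Origin under its centre.
- cone: Bystander: grey grip cone on the table at one side, 72 mm across, 100 mm high. Origin under its centre.
- practice_ball: Bystander: yellow 72 mm ball on a cork ring on the table at the other side, 80 mm high. Origin under its centre.

How it is judged:
On the way:
1. with the fingers still on the rack, the bar lies in both hooks and each hook carries at least 0.5 N, for 0.3 s (contact force between each of the fingers, hook_left, hook_right and rack above 0.5 N and x of bar_left in the frame of hook_left between -0.056 and -0.03 m and x of bar_right in the frame of hook_right between -0.056 and -0.03 m and z of bar_left in the frame of hook_left below -0.001 m and z of bar_right in the frame of hook_right below -0.001 m), for 0.3 s.
At the end, for the whole second after the job is handed in: The rack hangs free and still by its bar in both hooks: bar between the lips of each hook (bar centre -56 to -30 mm in the plate's x, at least 1 mm below the plate's origin), each hook carrying at least 0.5 N, rack slower than 30 mm/s and 0.3 rad/s, fingers off it (contact force between each of hook_left, hook_right and rack above 0.5 N and x of bar_left in the frame of hook_left between -0.056 and -0.03 m and x of bar_right in the frame of hook_right between -0.056 and -0.03 m and z of bar_left in the frame of hook_left below -0.001 m and z of bar_right in the frame of hook_right below -0.001 m and contact force between the fingers and rack below 0.05 N and linear speed of rack below 0.03 m/s and angular speed of rack below 0.3 rad/s); the robot touches nothing.
It fails at once if the rack is slammed or forced into the left hook (over 30 N) (contact force between hook_left and rack above 30 N).
It fails at once if the rack is slammed or forced into the right hook (over 30 N) (contact force between hook_right and rack above 30 N).
It fails at once if a bystander is shifted by over 20 mm (distance of any of bowl, clip, cone, practice_ball from where it was at the start of the episode above 0.02 m).
It also fails if it takes over 61 s, if anything falls off the work surface, if the arm or the gripper's body presses on something with over 40 N, if the wrist force passes 120 N, or if a joint passes its speed limit or range.

## Working session

There is one attempt and no reset: what is moved stays moved. The work goes in short steps, Python scripts to look and compute and a tool call to move; the robot and the scene stay as the last step left them, time stands still between calls to the robot, and variables do not carry over. Pictures are saved under pics/ and viewed, at most 10 in all, crops included, and the job is handed in when it is done.

Besides the shell and the picture viewer there is one more tool, called after "Emit:" as name(argument=value, ...), one argument or row to a line, values as JSON. carry_out: Moves the arm, as the interface text tells. Its arguments: {"type":"object","properties":{"plan":{"type":"array"}},"required":["plan"]}

```bash
mkdir -p pics; cat > h.py <<'E'
from cell import *
import numpy as np, cv2
from scipy.spatial.transform import Rotation as R
def cam(p, st=None):
    if 'rvec' in p:
        Rm=cv2.Rodrigues(np.array(p['rvec'],float))[0]; t=np.array(p['tvec'],float).ravel()
        return Rm.T, -Rm.T@t   # cam->world
    T=np.eye(4);T[:3,:3]=R.from_rotvec(st['tcp_rot']).as_matrix();T[:3,3]=st['tcp_pos']
    M=T@np.array(p['mount']); return M[:3,:3],M[:3,3]
def ray(p,uv,st=None):
    Rw,c=cam(p,st)
    n=cv2.undistortPoints(np.array([[uv]],float),np.array(p['mtx'],float),np.array(p['dist_coeffs'],float)).ravel()
    d=Rw@np.array([n[0],n[1],1.]); return c,d/np.linalg.norm(d)
def atz(p,uv,z,st=None):
    c,d=ray(p,uv,st); return c+d*(z-c[2])/d[2]
def tri(rays):
    A=np.zeros((3,3));b=np.zeros(3)
    for c,d in rays:
        P=np.eye(3)-np.outer(d,d);A+=P;b+=P@c
    x=np.linalg.solve(A,b); return x,[np.linalg.norm((np.eye(3)-np.outer(d,d))@(x-c)) for c,d in rays]
def proj(p,X,st=None):
    Rw,c=cam(p,st); X=np.atleast_2d(X)
    return cv2.projectPoints(np.array(X,float),cv2.Rodrigues(Rw.T)[0],-Rw.T@c,np.array(p['mtx'],float),np.array(p['dist_coeffs'],float))[0].reshape(-1,2)
E
cat > a.py <<'E'
from h import *
np.set_printoptions(precision=4,suppress=True)
s=read_state();print(s)
ps={k:snapshot(k) for k in('scene','top')}
for k,p in ps.items(): cv2.imwrite(f'pics/{k}0.png',p['color'])
for n in ['shelf','hook_left','hook_right','stand','rack','rack_grip','bar_left','bar_right','bowl','clip','cone','practice_ball']:
    D={k:spot_in(p,n)for k,p in ps.items()}
    print(n,{k:[(np.round(d['centre'],1).tolist(),round(d['p'],2))for d in v[:3]]for k,v in D.items()})
    if all(D.values()): print('   tri',*tri([ray(ps[k],D[k][0]['centre'])for k in ps]))
E
python3 a.py
```

```text
{'clock': 0.0, 'q': array([ 1.0388,  0.3339,  0.0399,  1.4663, -0.0134,  1.3433, -0.0585]), 'qvel': array([-0.002 ,  0.0013,  0.0003,  0.0004, -0.0004, -0.0007, -0.0003]), 'joint_torque': array([ -0.0008, -65.8562,   1.3658, -40.5569,   0.0169,   0.0124,
        -0.    ]), 'tcp_pos': array([ 0.2724, -0.5897,  0.2304]), 'tcp_rot': array([-3.0668, -0.6741,  0.0007]), 'wrist_force': array([-0.1514, -0.2623,  0.8533]), 'wrist_torque': array([-0.0174,  0.0034, -0.0051]), 'gripper_force': 0.0, 'opening': 0.08544020991302227}
shelf {'scene': [([265.4, 251.3], 0.85)], 'top': [([270.0, 138.4], 0.72), ([272.9, 244.3], 0.48)]}
   tri [ 0.723  -0.0842  0.1202] [np.float64(0.027958810135893648), np.float64(0.027958810135893564)]
hook_left {'scene': [], 'top': [([216.7, 175.0], 0.44), ([382.0, 243.7], 0.35)]}
hook_right {'scene': [([216.2, 218.8], 0.66)], 'top': [([291.0, 190.1], 0.52)]}
   tri [ 0.5705 -0.1222  0.1955] [np.float64(0.010004204544891588), np.float64(0.01000420454489161)]
stand {'scene': [([188.6, 240.1], 0.83)], 'top': [([272.4, 246.5], 0.56)]}
   tri [ 0.4343 -0.0831 -0.02  ] [np.
[... 920 characters left out ...]
.8], 0.71)]}
   tri [0.7281 0.2727 0.2726] [np.float64(0.0013077798220748702), np.float64(0.0013077798220749875)]
clip {'scene': [([197.4, 278.2], 0.93), ([190.6, 224.9], 0.4)], 'top': [([377.8, 159.6], 0.93)]}
   tri [ 0.6485 -0.3395  0.245 ] [np.float64(0.0001597169216408548), np.float64(0.00015971692164111202)]
cone {'scene': [([276.6, 147.8], 0.65)], 'top': [([110.4, 237.5], 0.89)]}
   tri [0.4748 0.4105 0.0212] [np.float64(0.0036880957056445976), np.float64(0.003688095705644637)]
practice_ball {'scene': [([122.3, 308.1], 0.61), ([191.9, 221.3], 0.59)], 'top': [([382.8, 243.7], 0.84)]}
   tri [ 0.4416 -0.4032  0.0379] [np.float64(0.0022772510696894644), np.float64(0.0022772510696894613)]
```

```bash
python3 - <<'E'
import cv2
for k in('scene','top'):
    im=cv2.imread(f'pics/{k}0.png')
    x0,y0,w,h=(90,110,280,210) if k=='scene' else (150,110,260,195)
    cv2.imwrite(f'pics/{k}0c.png',cv2.resize(im[y0:y0+h,x0:x0+w],(800,600),interpolation=cv2.INTER_CUBIC))
E
```

```text
(no output)
```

View pics/scene0c.png

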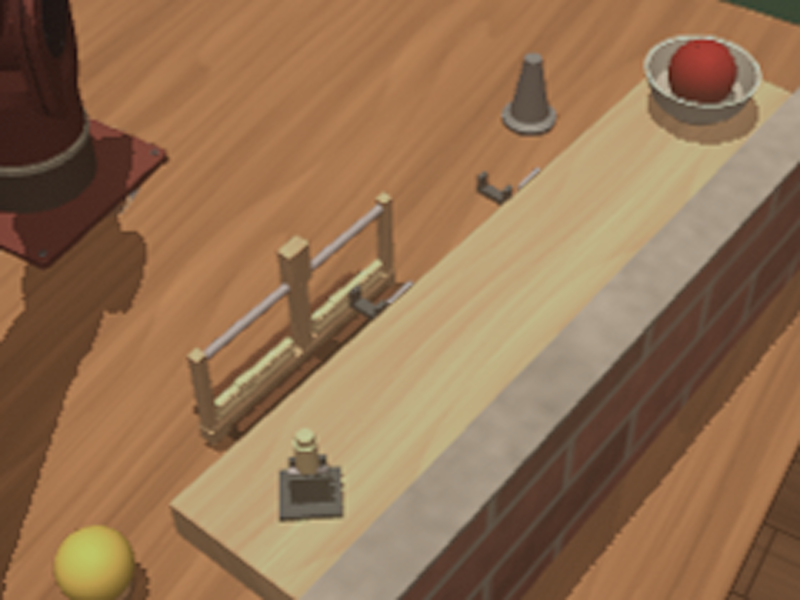

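View pics/top0c.png

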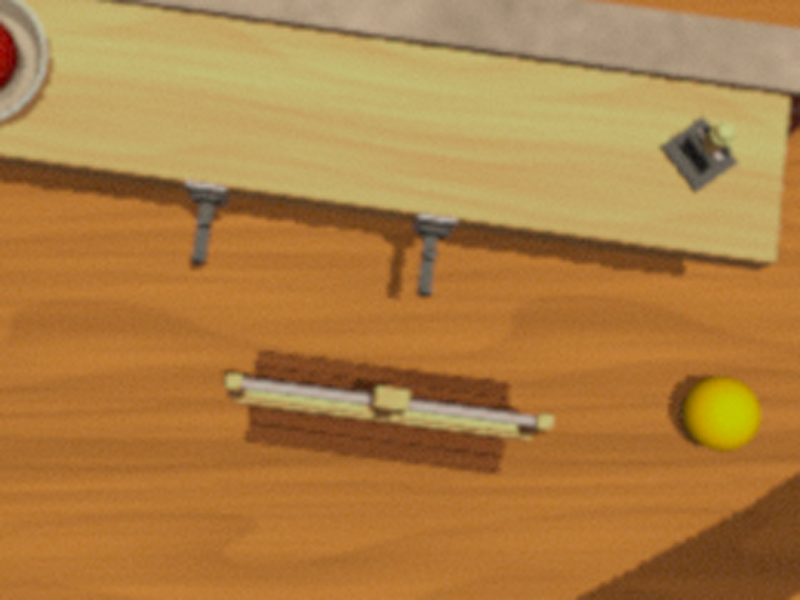

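The scene view shows the rack with its grip top at crop (294,248), its post tops at (384,201) and (199,355), and the shelf front corner at (172,510). In the top view the grip is at (391,400), the post tops at (235,382) and (545,422), the hook tips at (197,262) and (426,293), and the shelf front edge runs from (0,157) to (775,262).

```bash
cat > b.py <<'E'
from h import *
np.set_printoptions(precision=4,suppress=True)
ps={k:snapshot(k) for k in('scene','top')}
S=lambda x,y:ray(ps['scene'],(90+x*.35-.3,110+y*.35-.3))
Tp=lambda x,y:(150+x*.325-.3,110+y*.325-.3)
T=lambda x,y:ray(ps['top'],Tp(x,y))
for n,a,b in [('grip top .168',(294,248),(391,400)),('postL .132',(384,201),(235,382)),('postR',(199,355),(545,422)),('corner .23',(172,510),(775,262)),('tipL',(481,178),(197,262)),('tipR',(355,292),(426,293))]:
    print(n,*tri([S(*a),T(*b)]))
A=lambda x,y,z:atz(ps['top'],Tp(x,y),z)
g=A(391,400,.168);l=A(235,382,.132);r=A(545,422,.132)
print('grip',g,l,r,'mid',(l+r)/2,'yaw',np.degrees(np.arctan2(-(l-r)[0],(l-r)[1])),np.linalg.norm(l-r))
e1=A(0,157,.23);e2=A(775,262,.23);print('edge',e1,e2,np.degrees(np.arctan2(-(e1-e2)[0],(e1-e2)[1])),np.linalg.norm(e1-e2))
for n,uv in [('plateL',(207,184)),('plateR',(436,217))]: print(n,A(*uv,.231))
for n,uv in [('tipL',(197,262)),('tipR',(426,293))]: print(n,A(*uv,.2))
s=read_state();M=R.from_rotvec(s['tcp_rot']).as_matrix();print(M)
p=snapshot('wrist');print(p['mount'],p['mtx'])
E
python3 b.py
```

```text
grip top .168 [ 0.4481 -0.0759  0.1746] [np.float64(0.0006561556700932711), np.float64(0.000656155670093152)]
postL .132 [0.4684 0.0608 0.1381] [np.float64(0.0005879080367987704), np.float64(0.0005879080367987286)]
postR [ 0.4303 -0.2151  0.1406] [np.float64(0.0012799082170570366), np.float64(0.0012799082170568974)]
corner .23 [ 0.5592 -0.4033  0.2201] [np.float64(0.0007200228461530961), np.float64(0.0007200228461531322)]
tipL [0.5683 0.0919 0.1937] [np.float64(0.000905780627759891), np.float64(0.0009057806277600551)]
tipR [ 0.5402 -0.107   0.1893] [np.float64(0.0012990638520859444), np.float64(0.0012990638520861365)]
grip [ 0.4481 -0.0768  0.168 ] [0.4685 0.0607 0.132 ] [ 0.4298 -0.2175  0.132 ] mid [ 0.4492 -0.0784  0.132 ] yaw -7.919919713759793 0.28088424839033044
edge [0.6534 0.2566 0.23  ] [ 0.557  -0.4003  0.23  ] -8.352487632004618 0.6639458004856102
plateL [0.6284 0.0808 0.231 ]
plateR [ 0.5981 -0.1139  0.231 ]
tipL [0.5665 0.091  0.2   ]
tipR [ 0.5375 -0.1068  0.2   ]
[[ 0.9078  0.4194  0.    ]
 [ 0.4194 -0.9078  0.0001]
 [ 0.     -0.     -1.    ]]
[[-0.0001 -0.9516 -0.3073  0.0776]
 [ 1.      0.0001 -0.0007  0.0001]
 [ 0.0007 -0.3073  0.9516 -0.1423]
 [ 0.      0.      0.      1.    ]] [[301.385    0.     251.6974]
 [  0.     301.385  189.8892]
 [  0.       0.       1.    ]]
```

Emit:
carry_out(
  plan=[
    {"grip": 60, "dp": [0, 0, -60], "delta_rot": [0, 0, 0]},
    {"grip": 60, "dp": [50, -47, -95], "delta_rot": [0, 0, 10]},
    {"grip": 60, "dp": [95, -90, -115], "delta_rot": [0, 0, 20]},
    {"grip": 60, "dp": [140, -132, -130], "delta_rot": [0, 0, 30]},
    {"grip": 60, "dp": [185, -175, -130], "delta_rot": [0, 0, 33]},
    {"grip": 60, "dp": [230, -218, -130], "delta_rot": [0, 0, 33]},
    {"grip": 60, "dp": [275, -260, -130], "delta_rot": [0, 0, 33]},
    {"grip": 60, "dp": [330, -312, -130], "delta_rot": [0, 0, 33]},
    {"grip": 60, "dp": [390, -370, -130], "delta_rot": [0, 0, 33]},
    {"grip": 60, "dp": [445, -422, -130], "delta_rot": [0, 0, 33]},
  ],
)

```text
clock: 2.7
tcp_pos: [0.4766, -0.0773, 0.3617]
tcp_rot: [3.133, -0.225, 0.002]
wrist_force: [0.9, -0.3, -0.4]
opening: 0.0604
gripper_force: 0.0
```

Emit:
carry_out(
  plan=[
    {"grip": 60, "dp": [0, 0, 0], "delta_rot": [0, 0, 0]},
    {"grip": 60, "dp": [0, 0, 0], "delta_rot": [0, 0, 0]},
  ],
)

```text
clock: 2.95
tcp_pos: [0.4761, -0.0796, 0.3613]
tcp_rot: [3.133, -0.224, -0.0]
wrist_force: [0.4, -0.1, 0.1]
opening: 0.0599
gripper_force: 0.0
```

```bash
cat > c.py <<'E'
from h import *
import pickle
np.set_printoptions(precision=4,suppress=True)
s=read_state();p=snapshot('wrist');print(s['clock'],s['tcp_pos'],s['tcp_rot'],s['opening'],s['wrist_force'],s['wrist_torque'])
pickle.dump((s,p),open('w1.pkl','wb'))
cv2.imwrite('pics/w1.png',cv2.resize(p['color'],(800,600),interpolation=cv2.INTER_CUBIC))
for n in ['hook_left','hook_right','rack_grip','stand']:
    print(n,[(np.round(d['centre'],1),round(d['p'],2))for d in spot_in(p,n)[:3]])
E
python3 c.py
```

```text
2.95 [ 0.4761 -0.0796  0.3613] [ 3.1332 -0.2244 -0.0001] 0.05986349586603754 [ 0.3501 -0.1375  0.0818] [-0.0569 -0.034   0.0669]
hook_left [(array([67.5, 54.7]), 0.95)]
hook_right [(array([273.1,  50.7]), 0.63)]
rack_grip [(array([247.4, 165.9]), 0.69)]
stand [(array([252.2, 148.9]), 0.96)]
```

View pics/w1.png

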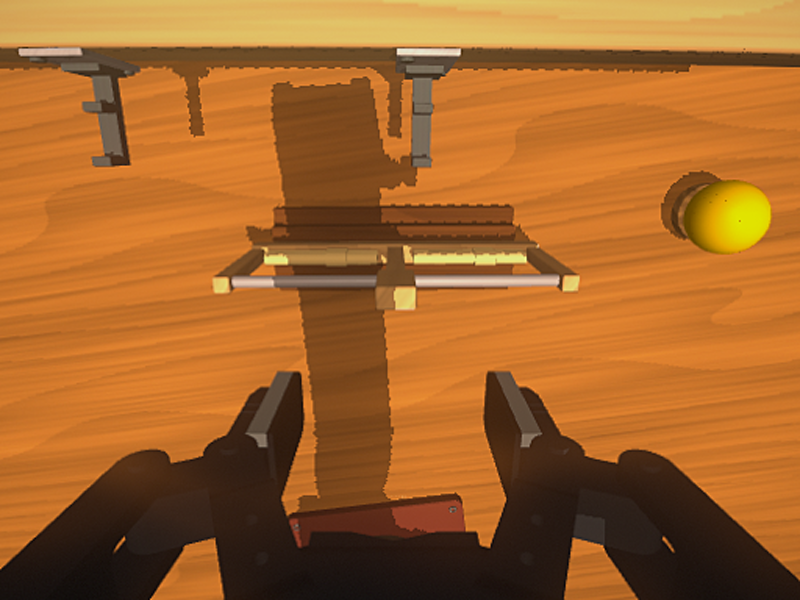

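The wrist view shows the grip top at (396,298), the post tops at (222,284) and (570,283), the plate tops at (51,50) and (429,51), and the outer lips at (110,160) and (421,161). Pixels are in the 800-wide picture.

```bash
cat > d.py <<'E'
from h import *
import pickle
np.set_printoptions(precision=4,suppress=True)
s,p=pickle.load(open('w1.pkl','rb'))
A=lambda x,y,z:atz(p,(x*.64-.2,y*.64-.2),z,s)
yaw=lambda a,b:np.degrees(np.arctan2(-(a-b)[0],(a-b)[1]))
g=A(396,298,.18);l=A(222,284,.144);r=A(570,283,.144);m=(l+r)/2
print('grip',g,'mid',m,'len',np.linalg.norm(l-r),yaw(l,r))
a=A(51,49,.231);b=A(429,50,.231);print('plates',a,b,np.linalg.norm(a-b),yaw(a,b),'edge',yaw(A(10,65,.185),A(780,67,.185)))
for n,u,h in[('L',(97,102),.2),('L',(110,163),.2),('R',(423,102),.196),('R',(421,165),.196)]: print(n,A(*u,h))
M=R.from_rotvec(s['tcp_rot']).as_matrix();x=M[:,0];print('toolyaw',np.degrees(np.arctan2(x[1],x[0])))
print('to grip, tool mm',M.T@(np.r_[(g[:2]+m[:2])/2,.143]-s['tcp_pos'])*1e3)
im=p['color'];cv2.imwrite('pics/w1c.png',np.vstack([cv2.resize(im[25:110,x0:x0+100],(700,595),interpolation=cv2.INTER_CUBIC)[:, :] for x0 in(10,)]))
E
python3 d.py
```

```text
grip [ 0.4485 -0.078   0.18  ] mid [ 0.4489 -0.0782  0.144 ] len 0.2773758811409125 -8.030347363308657
plates [0.6273 0.0802 0.231 ] [ 0.5974 -0.1164  0.231 ] 0.1988284008111482 -8.657793218228045 edge -8.32986836111736
L [0.6037 0.0821 0.2   ]
L [0.5683 0.0855 0.2   ]
R [ 0.5752 -0.1125  0.196 ]
R [ 0.5387 -0.1067  0.196 ]
toolyaw -8.192248416431617
to grip, tool mm [-27.3406   2.381  218.3453]
```

Emit:
carry_out(
  plan=[
    {"grip": 60, "dp": [-27, 2.4, 30], "delta_rot": [0, 0, 0]},
    {"grip": 60, "dp": [-27.3, 2.4, 80], "delta_rot": [0, 0, 0]},
    {"grip": 60, "dp": [-27.3, 2.4, 125], "delta_rot": [0, 0, 0]},
    {"grip": 60, "dp": [-27.3, 2.4, 165], "delta_rot": [0, 0, 0]},
    {"grip": 60, "dp": [-27.3, 2.4, 195], "delta_rot": [0, 0, 0]},
    {"grip": 60, "dp": [-27.3, 2.4, 212], "delta_rot": [0, 0, 0]},
    {"grip": 60, "dp": [-27.3, 2.4, 218], "delta_rot": [0, 0, 0]},
    {"grip": 60, "dp": [-27.3, 2.4, 218], "delta_rot": [0, 0, 0]},
  ],
)

```text
clock: 4.2
tcp_pos: [0.4492, -0.0779, 0.1439]
tcp_rot: [3.134, -0.225, 0.001]
wrist_force: [-0.6, 0.4, 0.6]
opening: 0.0601
gripper_force: 0.0
```

```bash
python3 - <<'E'
from h import *
s=read_state();p=snapshot('wrist');print(s['clock'],s['tcp_pos'],s['tcp_rot'],s['wrist_force'],s['wrist_torque'])
cv2.imwrite('pics/w2.png',p['color'])
E
```

```text
4.2 [ 0.44923978 -0.07792877  0.14387485] [ 3.13350935e+00 -2.25183843e-01  1.00270819e-03] [-0.55782207  0.43105601  0.55144906] [ 0.01613394 -0.00399695 -0.04794508]
```

View pics/w2.png

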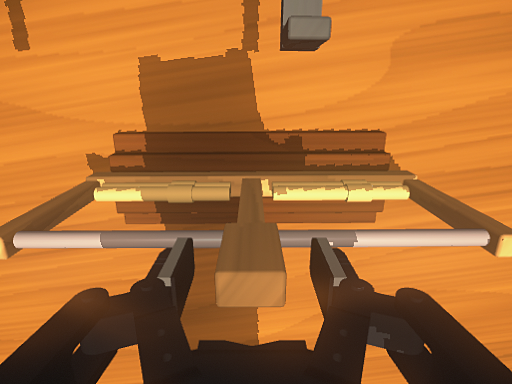

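The fingers straddle the grip block, with pads at about columns 185 and 320 and the block at 217–285. Next I close them.

Emit:
carry_out(
  plan=[
    {"grip": 15, "dp": [0, 0, 0], "delta_rot": [0, 0, 0]},
    {"grip": 15, "dp": [0, 0, 0], "delta_rot": [0, 0, 0]},
    {"grip": 15, "dp": [0, 0, 0], "delta_rot": [0, 0, 0]},
    {"grip": 15, "dp": [0, 0, 0], "delta_rot": [0, 0, 0]},
    {"grip": 15, "dp": [0, 0, 0], "delta_rot": [0, 0, 0]},
    {"grip": 15, "dp": [0, 0, 0], "delta_rot": [0, 0, 0]},
  ],
)

```text
clock: 5.0
tcp_pos: [0.4494, -0.0777, 0.1441]
tcp_rot: [3.133, -0.224, 0.002]
wrist_force: [-0.8, 0.8, 5.8]
opening: 0.0295
gripper_force: 59.8
```

Emit:
carry_out(
  plan=[
    {"grip": 15, "dp": [0, 0, -8], "delta_rot": [0, 0, 0]},
    {"grip": 15, "dp": [0, 0, -25], "delta_rot": [0, 0, 0]},
    {"grip": 15, "dp": [0, 0, -50], "delta_rot": [0, 0, 0]},
    {"grip": 15, "dp": [0, 0, -80], "delta_rot": [0, 0, 0]},
    {"grip": 15, "dp": [0, 0, -98], "delta_rot": [0, 0, 0]},
    {"grip": 15, "dp": [0, 0, -100], "delta_rot": [0, 0, 0]},
    {"grip": 15, "dp": [0, 0, -100], "delta_rot": [0, 0, 0]},
    {"grip": 15, "dp": [0, 0, -100], "delta_rot": [0, 0, 0]},
  ],
)

```text
clock: 6.0
tcp_pos: [0.4483, -0.0777, 0.2424]
tcp_rot: [-3.133, 0.225, 0.003]
wrist_force: [0.0, 0.3, -5.1]
opening: 0.0294
gripper_force: 60.1
```

```bash
cat > e.py <<'E'
from h import *
np.set_printoptions(precision=3,suppress=True)
s=read_state();M=R.from_rotvec(s['tcp_rot']).as_matrix()
print(s['clock'],s['tcp_pos'],'yaw',np.degrees(np.arctan2(M[1,0],M[0,0])),'z',M[:,2],'F',s['wrist_force'],'T',s['wrist_torque'],'Ttool',M.T@s['wrist_torque'],s['opening'],s['gripper_force'])
E
cat > f.py <<'E'
from e import *
import pickle,sys
n=sys.argv[1];p=snapshot('wrist');pickle.dump((s,p),open(n+'.pkl','wb'))
cv2.imwrite(f'pics/{n}.png',cv2.resize(p['color'],(800,600),interpolation=cv2.INTER_CUBIC))
E
python3 f.py w3
```

```text
6.0 [ 0.448 -0.078  0.242] yaw -8.200507465061335 z [-0.002  0.    -1.   ] F [ 0.045  0.344 -5.094] T [-0.031 -0.005 -0.004] Ttool [-0.03   0.009  0.004] 0.02941156820409247 60.062116384506226
```

View pics/w3.png

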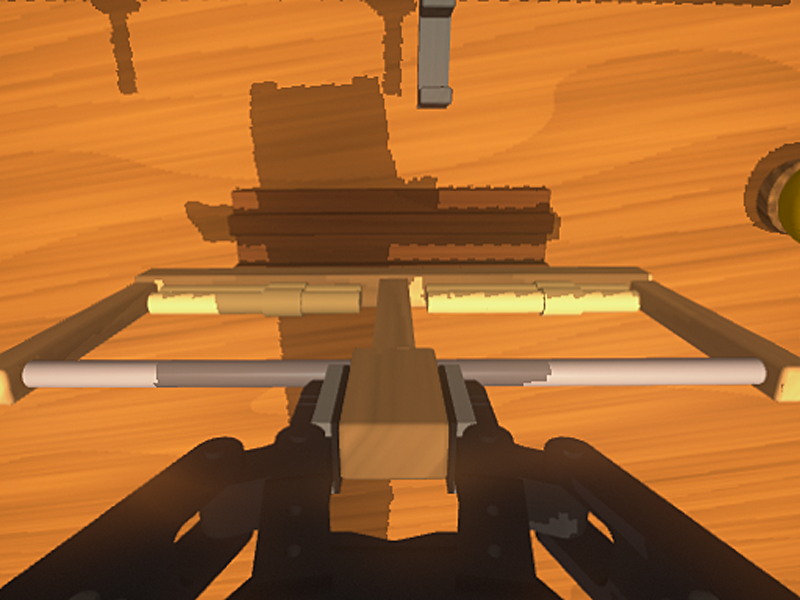

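Emit:
carry_out(
  plan=[
    {"grip": 15, "dp": [0, -25, 0], "delta_rot": [0, 0, -0.1]},
    {"grip": 15, "dp": [0, -60, 0], "delta_rot": [0, 0, -0.1]},
    {"grip": 15, "dp": [10, -82, 0], "delta_rot": [0, 0, -0.1]},
    {"grip": 15, "dp": [40, -82, 0], "delta_rot": [0, 0, -0.1]},
    {"grip": 15, "dp": [70, -82, 0], "delta_rot": [0, 0, -0.1]},
    {"grip": 15, "dp": [95, -82, 0], "delta_rot": [0, 0, -0.1]},
    {"grip": 15, "dp": [110, -82, 0], "delta_rot": [0, 0, -0.1]},
    {"grip": 15, "dp": [112, -82, 0], "delta_rot": [0, 0, -0.1]},
    {"grip": 15, "dp": [112, -82, 0], "delta_rot": [0, 0, -0.1]},
    {"grip": 15, "dp": [112, -82, 0], "delta_rot": [0, 0, -0.1]},
  ],
)

```text
clock: 7.3
tcp_pos: [0.5708, -0.0124, 0.2435]
tcp_rot: [3.133, -0.222, 0.0]
wrist_force: [0.3, -0.6, -3.9]
opening: 0.0294
gripper_force: 60.3
```

```bash
python3 f.py w4
```

```text
7.3 [ 0.571 -0.012  0.244] yaw -8.093391858565028 z [ 0. -0. -1.] F [ 0.346 -0.598 -3.944] T [ 0.016 -0.031  0.012] Ttool [ 0.02   0.029 -0.012] 0.02943724536428033 60.29281139373779
```

View pics/w4.png

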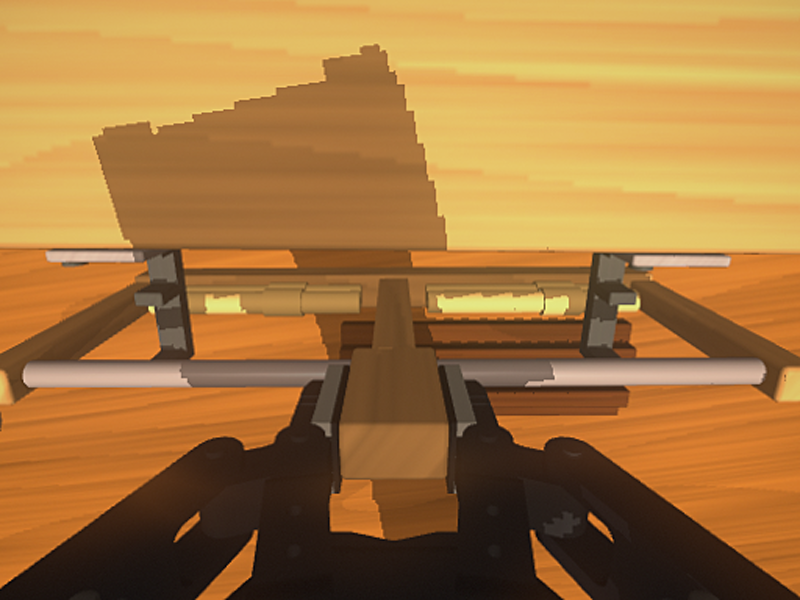

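```bash
python3 - <<'E'
from h import *
import pickle
np.set_printoptions(precision=1,suppress=True)
s,p=pickle.load(open('w4.pkl','rb'))
M=R.from_rotvec(s['tcp_rot']).as_matrix()
A=lambda x,y,z:M.T@(atz(p,(x*.64-.2,y*.64-.2),z,s)-s['tcp_pos'])*1e3
for n,a in dict(plL=(47,250,.231),plR=(730,255,.231),edgeL=(20,247,.23),edgeR=(780,250,.23),barL=(100,373,.2315),barR=(700,372,.2315),barendL=(24,373,.2315),barendR=(765,372,.2315)).items(): print(n,A(*a))
for h in(.194,.2,.206):
    print(h,'inner lip far edge R',A(610,285,h),'outer lip R near corner',A(598,358,h),'L',A(160,285,h),A(175,358,h))
im=p['color'];c=[im[150:240,80:140],im[150:240,365:425]]
cv2.imwrite('pics/w4c.png',cv2.resize(np.hstack(c),(800,600),interpolation=cv2.INTER_CUBIC))
E
```

```text
plL [  44.5 -116.5   12.5]
plR [ 42.7 114.6  12.6]
edgeL [  45.3 -126.4   13.5]
edgeR [ 44.2 132.3  13.6]
barL [  -1.3 -106.9   12. ]
barR [ -1.  112.8  12.1]
barendL [  -1.4 -135.3   12. ]
barendR [ -1.1 137.1  12.1]
0.194 inner lip far edge R [21.2 92.8 49.6] outer lip R near corner [-13.   92.3  49.6] L [ 21.2 -99.   49.5] [-13.  -97.5  49.5]
0.2 inner lip far edge R [22.9 89.9 43.6] outer lip R near corner [-10.1  89.4  43.6] L [ 23.  -95.9  43.5] [-10.1 -94.4  43.5]
0.206 inner lip far edge R [24.7 87.1 37.6] outer lip R near corner [-7.3 86.5 37.6] L [ 24.7 -92.8  37.5] [ -7.3 -91.3  37.5]
```

View pics/w4c.png

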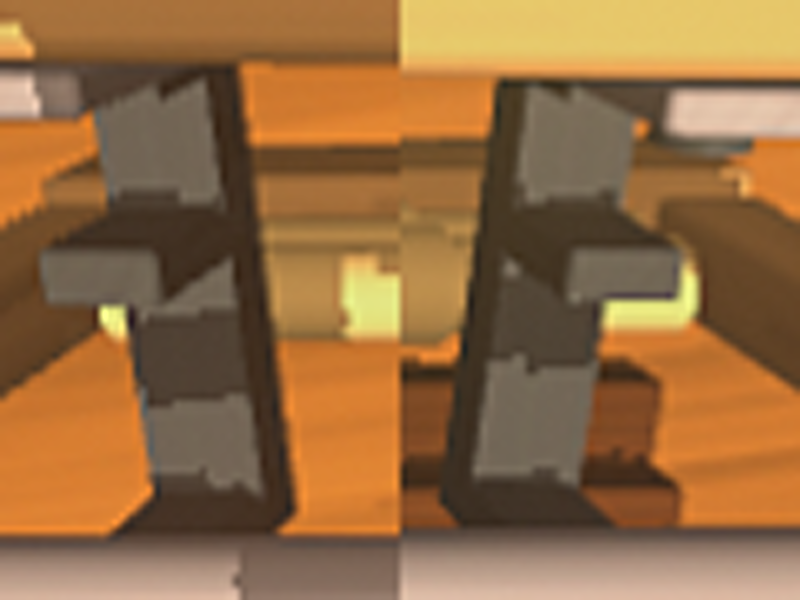

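```bash
python3 - <<'E'
from h import *
import pickle
np.set_printoptions(precision=1,suppress=True)
s,p=pickle.load(open('w4.pkl','rb'))
M=R.from_rotvec(s['tcp_rot']).as_matrix()
A=lambda x,y,z:M.T@(atz(p,(x-.4,y-.4),z,s)-s['tcp_pos'])*1e3
f=6.667
for h in(.190,.194,.198,.202,.206):
  print(h,'L',[A(80+x/f,150+276/f,h)[:2] for x in(42,158)],'R',[A(365+(x-400)/f,150+276/f,h)[:2] for x in(572,680)],'Lfar/near x',A(95,150+250/f,h)[0],A(95,150+303/f,h)[0])
E
```

```text
0.19 L [array([  13.7, -113.3]), array([  13.7, -101.3])] R [array([13.7, 95.8]), array([ 13.7, 107. ])] Lfar/near x 16.51574698056611 10.769614132068433
0.194 L [array([  15., -111.]), array([ 15. , -99.2])] R [array([15. , 93.8]), array([ 15. , 104.8])] Lfar/near x 17.76726733827691 12.138517841866891
0.198 L [array([  16.3, -108.7]), array([ 16.3, -97.1])] R [array([16.3, 91.9]), array([ 16.3, 102.6])] Lfar/near x 19.018787695987704 13.507421551665242
0.202 L [array([  17.6, -106.4]), array([ 17.6, -95. ])] R [array([17.6, 89.9]), array([ 17.6, 100.5])] Lfar/near x 20.270308053698383 14.876325261463702
0.206 L [array([  18.9, -104. ]), array([ 18.9, -92.9])] R [array([18.9, 88. ]), array([18.9, 98.3])] Lfar/near x 21.521828411409185 16.24522897126205
```

Emit:
carry_out(
  plan=[
    {"grip": 15, "dp": [2, 0, 10], "delta_rot": [1.1, 0, 0]},
    {"grip": 15, "dp": [2, 0, 20], "delta_rot": [2.3, 0, 0]},
    {"grip": 15, "dp": [2, 0, 28], "delta_rot": [2.3, 0, 0]},
    {"grip": 15, "dp": [2, 0, 32], "delta_rot": [2.3, 0, 0]},
    {"grip": 15, "dp": [2, 0, 34], "delta_rot": [2.3, 0, 0]},
    {"grip": 15, "dp": [2, 0, 34], "delta_rot": [2.3, 0, 0]},
    {"grip": 15, "dp": [2, 0, 34], "delta_rot": [2.3, 0, 0]},
  ],
)

```text
clock: 8.22
tcp_pos: [0.5736, -0.0127, 0.2096]
tcp_rot: [-3.094, 0.219, -0.005]
wrist_force: [0.8, -0.2, -4.3]
opening: 0.029
gripper_force: 60.3
```

```bash
python3 e.py; python3 e.py|grep -o 'F.*'
```

```text
8.225 [ 0.574 -0.013  0.21 ] yaw -8.091048672284613 z [ 0.006  0.04  -0.999] F [ 0.756 -0.18  -4.337] T [-0.078  0.058 -0.001] Ttool [-0.086 -0.047  0.003] 0.029015996871336203 60.309834480285645
F [ 0.756 -0.18  -4.337] T [-0.078  0.058 -0.001] Ttool [-0.086 -0.047  0.003] 0.029015996871336203 60.309834480285645
```

Emit:
carry_out(
  plan=[
    {"grip": 15, "dp": [0, 0, 2], "delta_rot": [0, 0, 0]},
    {"grip": 15, "dp": [0, 0, 4], "delta_rot": [0, 0, 0]},
    {"grip": 15, "dp": [0, 0, 4], "delta_rot": [0, 0, 0]},
    {"grip": 15, "dp": [0, 0, 4], "delta_rot": [0, 0, 0]},
  ],
)

```text
clock: 8.72
tcp_pos: [0.5734, -0.0127, 0.2053]
tcp_rot: [-3.094, 0.219, -0.004]
wrist_force: [0.1, -0.4, -4.6]
opening: 0.0292
gripper_force: 60.3
```

```bash
python3 e.py
```

```text
8.725 [ 0.573 -0.013  0.205] yaw -8.106462257603402 z [ 0.006  0.04  -0.999] F [ 0.139 -0.388 -4.572] T [-0.098  0.027 -0.023] Ttool [-0.101 -0.012  0.024] 0.02924370317134642 60.30938386917114
```

Emit:
carry_out(
  plan=[
    {"grip": 15, "dp": [0, 0, 1], "delta_rot": [0, 0, 0]},
    {"grip": 15, "dp": [0, 0, 2], "delta_rot": [0, 0, 0]},
    {"grip": 15, "dp": [0, 0, 2], "delta_rot": [0, 0, 0]},
    {"grip": 15, "dp": [0, 0, 2], "delta_rot": [0, 0, 0]},
  ],
)

```text
clock: 9.22
tcp_pos: [0.5734, -0.0126, 0.2033]
tcp_rot: [-3.094, 0.219, -0.004]
wrist_force: [-0.9, -0.7, -4.3]
opening: 0.0294
gripper_force: 60.3
```

```bash
python3 e.py
```

```text
9.225 [ 0.573 -0.013  0.203] yaw -8.105774377256171 z [ 0.006  0.04  -0.999] F [-0.929 -0.727 -4.311] T [-0.095 -0.003  0.036] Ttool [-0.094  0.015 -0.037] 0.02936685128567045 60.30892252922058
```

Emit:
carry_out(
  plan=[
    {"grip": 15, "dp": [0, 0, 1], "delta_rot": [0, 0, 0]},
    {"grip": 15, "dp": [0, 0, 1], "delta_rot": [0, 0, 0]},
    {"grip": 15, "dp": [0, 0, 1], "delta_rot": [0, 0, 0]},
  ],
)

```text
clock: 9.6
tcp_pos: [0.5734, -0.0126, 0.2023]
tcp_rot: [-3.094, 0.219, -0.004]
wrist_force: [0.7, 0.1, -4.5]
opening: 0.0292
gripper_force: 60.4
```

```bash
python3 e.py
```

```text
9.6 [ 0.573 -0.013  0.202] yaw -8.100816929400478 z [ 0.006  0.04  -0.999] F [ 0.723  0.107 -4.477] T [-0.084  0.067 -0.019] Ttool [-0.093 -0.053  0.021] 0.0292354986352428 60.423277616500854
```

Emit:
carry_out(
  plan=[
    {"grip": 15, "dp": [0, 0, 1], "delta_rot": [0, 0, 0]},
    {"grip": 15, "dp": [0, 0, 1], "delta_rot": [0, 0, 0]},
    {"grip": 15, "dp": [0, 0, 1], "delta_rot": [0, 0, 0]},
  ],
)

```text
clock: 9.98
tcp_pos: [0.5736, -0.0125, 0.2017]
tcp_rot: [-3.094, 0.219, -0.005]
wrist_force: [-1.0, 0.9, 1.1]
opening: 0.0294
gripper_force: 60.9
```

```bash
python3 e.py
```

```text
9.975 [ 0.574 -0.013  0.202] yaw -8.099979734743183 z [ 0.006  0.04  -0.999] F [-1.014  0.885  1.063] T [-0.415  0.289 -0.098] Ttool [-0.452 -0.224  0.107] 0.029392447026773336 60.928945541381836
```

Emit:
carry_out(
  plan=[
    {"grip": 15, "dp": [0, 0, 0], "delta_rot": [-0.2, 0, 0]},
    {"grip": 15, "dp": [0, 0, 0], "delta_rot": [-0.2, 0, 0]},
    {"grip": 15, "dp": [0, 0, 0], "delta_rot": [-0.2, 0, 0]},
  ],
)

```text
clock: 10.35
tcp_pos: [0.5735, -0.0125, 0.2014]
tcp_rot: [-3.097, 0.219, -0.004]
wrist_force: [-0.4, 0.2, 0.1]
opening: 0.0295
gripper_force: 60.9
```

```bash
python3 e.py
```

```text
10.35 [ 0.574 -0.012  0.201] yaw -8.098954350088801 z [ 0.005  0.036 -0.999] F [-0.439  0.22   0.064] T [-0.324  0.15  -0.109] Ttool [-0.342 -0.098  0.113] 0.02946463812996022 60.868717432022095
```

Emit:
carry_out(
  plan=[
    {"grip": 15, "dp": [0, 0, 0], "delta_rot": [-0.3, 0, 0]},
    {"grip": 15, "dp": [0, 0, 0], "delta_rot": [-0.3, 0, 0]},
    {"grip": 15, "dp": [0, 0, 0], "delta_rot": [-0.3, 0, 0]},
  ],
)

```text
clock: 10.72
tcp_pos: [0.5734, -0.0125, 0.2012]
tcp_rot: [-3.102, 0.22, -0.003]
wrist_force: [-0.4, 0.4, -3.0]
opening: 0.0294
gripper_force: 60.5
```

```bash
python3 e.py
```

```text
10.725 [ 0.573 -0.012  0.201] yaw -8.096845198508321 z [ 0.004  0.031 -1.   ] F [-0.355  0.41  -2.981] T [-0.077 -0.072  0.065] Ttool [-0.066  0.08  -0.068] 0.02935754586902282 60.52735447883606
```

Emit:
carry_out(
  plan=[
    {"grip": 15, "dp": [0, 0, 0.5], "delta_rot": [0, 0, 0]},
    {"grip": 15, "dp": [0, 0, 0.5], "delta_rot": [0, 0, 0]},
    {"grip": 15, "dp": [0, 0, 0.5], "delta_rot": [0, 0, 0]},
  ],
)

```text
clock: 11.1
tcp_pos: [0.5735, -0.0125, 0.201]
tcp_rot: [-3.102, 0.22, -0.004]
wrist_force: [-0.1, 1.7, -0.8]
opening: 0.0291
gripper_force: 60.8
```

```bash
python3 e.py
```

```text
11.1 [ 0.574 -0.012  0.201] yaw -8.102439690162244 z [ 0.005  0.031 -1.   ] F [-0.139  1.728 -0.767] T [-0.041  0.097  0.01 ] Ttool [-0.055 -0.091 -0.007] 0.02908785605555924 60.78075170516968
```

Emit:
carry_out(
  plan=[
    {"grip": 15, "dp": [0, 0, 0.5], "delta_rot": [0, 0, 0]},
    {"grip": 15, "dp": [0, 0, 0.5], "delta_rot": [0, 0, 0]},
    {"grip": 15, "dp": [0, 0, 0.5], "delta_rot": [0, 0, 0]},
    {"grip": 15, "dp": [0, 0, 0.5], "delta_rot": [0, 0, 0]},
    {"grip": 15, "dp": [0, 0, 0.5], "delta_rot": [0, 0, 0]},
  ],
)

```text
clock: 11.72
tcp_pos: [0.5736, -0.0124, 0.2007]
tcp_rot: [-3.102, 0.22, -0.004]
wrist_force: [-2.2, 2.0, 5.3]
opening: 0.0292
gripper_force: 61.5
```

```bash
python3 f.py w5
```

```text
11.725 [ 0.574 -0.012  0.201] yaw -8.098928387476379 z [ 0.005  0.031 -1.   ] F [-2.218  1.978  5.255] T [-0.198  0.549 -0.046] Ttool [-0.274 -0.514  0.062] 0.029175233273508745 61.53929829597473
```

View pics/w5.png

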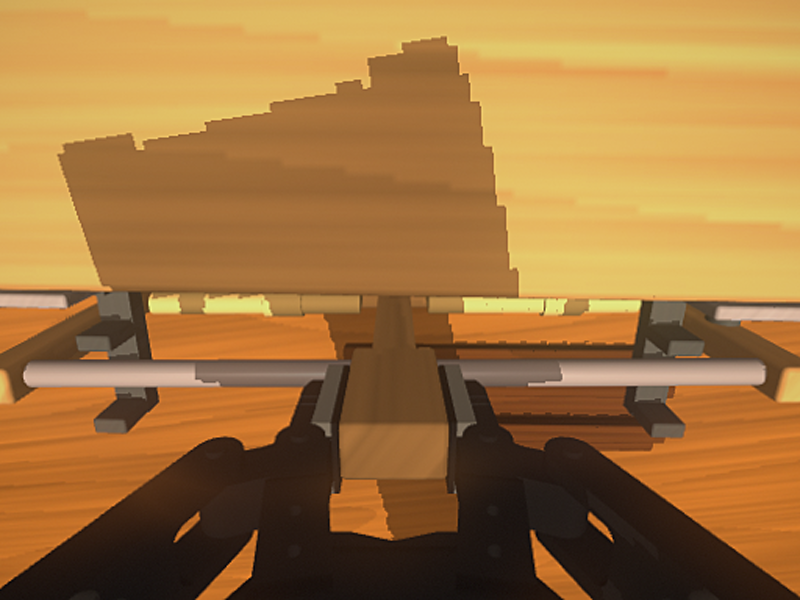

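The bar sits between the lips of both hooks, at about rows 372 and columns 125 and 655. The right hook looks heavier loaded, so I tilt slightly to even the loads and hold.

Emit:
carry_out(
  plan=[
    {"grip": 15, "dp": [0, 0, 0], "delta_rot": [-0.25, 0, 0]},
    {"grip": 15, "dp": [0, 0, 0], "delta_rot": [-0.25, 0, 0]},
    {"grip": 15, "dp": [0, 0, 0], "delta_rot": [-0.25, 0, 0]},
    {"grip": 15, "dp": [0, 0, 0], "delta_rot": [-0.25, 0, 0]},
    {"grip": 15, "dp": [0, 0, 0], "delta_rot": [-0.25, 0, 0]},
  ],
)

```text
clock: 12.4
tcp_pos: [0.5736, -0.0125, 0.2007]
tcp_rot: [-3.106, 0.22, -0.004]
wrist_force: [-1.7, 0.5, 6.0]
opening: 0.0292
gripper_force: 61.6
```

```bash
python3 e.py
```

```text
12.4 [ 0.574 -0.012  0.201] yaw -8.119820608930498 z [ 0.004  0.027 -1.   ] F [-1.735  0.519  6.05 ] T [0.28  0.503 0.041] Ttool [ 0.206 -0.539 -0.026] 0.0292219578604863 61.61155343055725
```

Both hooks are now loaded at roughly 6 N and 4 N. I ease off slightly and release.

Emit:
carry_out(
  plan=[
    {"grip": 15, "dp": [0, 0, -0.4], "delta_rot": [0, 0, 0]},
    {"grip": 15, "dp": [0, 0, -0.4], "delta_rot": [0, 0, 0]},
    {"grip": 15, "dp": [0, 0, -0.4], "delta_rot": [0, 0, 0]},
    {"grip": 32, "dp": [0, 0, -0.4], "delta_rot": [0, 0, 0]},
    {"grip": 36, "dp": [0, 0, -0.4], "delta_rot": [0, 0, 0]},
    {"grip": 44, "dp": [0, 0, -0.4], "delta_rot": [0, 0, 0]},
    {"grip": 52, "dp": [0, 0, -0.4], "delta_rot": [0, 0, 0]},
    {"grip": 56, "dp": [0, 0, -0.4], "delta_rot": [0, 0, 0]},
    {"grip": 56, "dp": [0, 0, -0.4], "delta_rot": [0, 0, 0]},
    {"grip": 56, "dp": [0, 0, -0.4], "delta_rot": [0, 0, 0]},
  ],
)

```text
clock: 13.65
tcp_pos: [0.5734, -0.0125, 0.2008]
tcp_rot: [-3.107, 0.22, -0.003]
wrist_force: [-0.0, -0.5, 0.3]
opening: 0.056
gripper_force: 0.0
```

Emit:
carry_out(
  plan=[
    {"grip": 56, "dp": [0, 0, -10], "delta_rot": [0, 0, 0]},
    {"grip": 56, "dp": [0, 0, -25], "delta_rot": [0, 0, 0]},
    {"grip": 56, "dp": [0, 0, -45], "delta_rot": [0, 0, 0]},
    {"grip": 56, "dp": [0, 0, -75], "delta_rot": [0, 0, 0]},
    {"grip": 56, "dp": [0, 0, -110], "delta_rot": [0, 0, 0]},
    {"grip": 56, "dp": [-20, 0, -140], "delta_rot": [0, 0, 0]},
    {"grip": 56, "dp": [-50, 0, -150], "delta_rot": [0, 0, 0]},
    {"grip": 56, "dp": [-50, 0, -150], "delta_rot": [0, 0, 0]},
    {"grip": 56, "dp": [-50, 0, -150], "delta_rot": [0, 0, 0]},
    {"grip": 56, "dp": [-50, 0, -150], "delta_rot": [0, 0, 0]},
  ],
)

```text
clock: 14.9
tcp_pos: [0.5237, -0.0097, 0.3502]
tcp_rot: [-3.107, 0.22, -0.002]
wrist_force: [0.9, -0.3, -0.0]
opening: 0.056
gripper_force: 0.0
```

```bash
python3 f.py w6
```

```text
14.9 [ 0.524 -0.01   0.35 ] yaw -8.1143937303639 z [ 0.003  0.027 -1.   ] F [ 0.892 -0.29  -0.049] T [-0.049  0.009  0.054] Ttool [-0.05  -0.004 -0.054] 0.05599600945873506 0.0
```

View pics/w6.png

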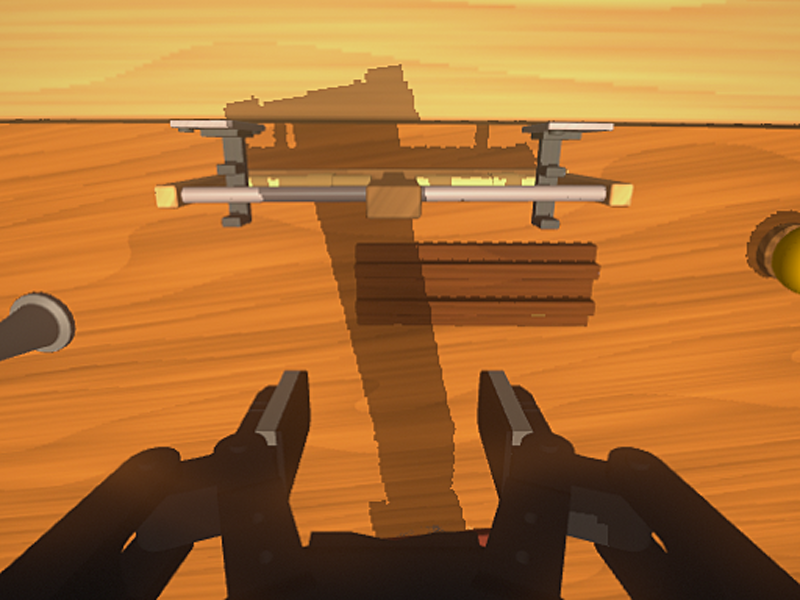

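The rack hangs with its bar between the lips of both hooks, at about (235,195) and (548,195), and the gripper is clear. I wait a moment so any swing dies out, then hand in.

Emit:
carry_out(
  plan=[
    {"grip": 56, "dp": [0, 0, 0], "delta_rot": [0, 0, 0]},
    {"grip": 56, "dp": [0, 0, 0], "delta_rot": [0, 0, 0]},
    {"grip": 56, "dp": [0, 0, 0], "delta_rot": [0, 0, 0]},
    {"grip": 56, "dp": [0, 0, 0], "delta_rot": [0, 0, 0]},
    {"grip": 56, "dp": [0, 0, 0], "delta_rot": [0, 0, 0]},
    {"grip": 56, "dp": [0, 0, 0], "delta_rot": [0, 0, 0]},
    {"grip": 56, "dp": [0, 0, 0], "delta_rot": [0, 0, 0]},
    {"grip": 56, "dp": [0, 0, 0], "delta_rot": [0, 0, 0]},
    {"grip": 56, "dp": [0, 0, 0], "delta_rot": [0, 0, 0]},
    {"grip": 56, "dp": [0, 0, 0], "delta_rot": [0, 0, 0]},
  ],
)

```text
clock: 16.2
tcp_pos: [0.5234, -0.0095, 0.3507]
tcp_rot: [-3.107, 0.22, -0.003]
wrist_force: [-0.2, -0.6, -0.3]
opening: 0.0559
gripper_force: 0.0
```

```bash
python3 - <<'E'
from h import *
a=pickle=None
import pickle
s0,p0=pickle.load(open('w6.pkl','rb'))
im=[snapshot('wrist')['color'] for _ in range(3)]
print([int((cv2.absdiff(i,im[0])[80:160,90:410]>40).sum()) for i in im+[p0['color']]])
print(hand_in())
E
```

```text
[0, 0, 0, 332]
the job is handed in; nothing more can be done
None
```

The rack hangs still by its bar in both hooks, with the gripper clear; before I let go, both hooks carried weight (estimated 6 N left, 4 N right), and I handed the job in at about 16 s of the 61 s, with no verdict returned.

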